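# Zero the shaft-gauge turret, count three clicks, lock it

## Robot

A 7-joint arm with a two-finger parallel gripper is mounted at the origin on the work surface. World frame = base frame: x ahead of the robot, y to its left, z up, the work surface at z = 0. Lengths are in m, angles in rad, forces in N, time in s.
With the tool pointing down it reaches from about 0.35 to 0.9 m from the base axis. Payload 8.1 kg.
Tool frame: the origin (TCP) lies at the very end of the fingers, on their centre line; the grasp point (between the pads) lies grip_point_offset behind it (grip_point_offset is the distance from the TCP to the grasp point, in m); z points along the fingers, y is the direction in which the jaws open and shut (so a half turn about z gives the same grasp; the last joint's range is limited). The gripper opens to 92 mm and grips with 3 to 60 N. Pads are 19 mm wide; open, the fingers measure 130 mm over their backs; the gripper's body (75 mm by 190 mm) begins 47 mm behind the grasp point.
Start: joints at [-1.39, 0.434, 0.025, 1.573, -0.012, 1.134, -0.075], TCP at [0.175, 0.6, 0.227] pointing down, gripper open.
Joint ranges: [-2.62, 2.62], [-0.44, 2.09], [-1.27, 1.32], [0.08, 2.57], [-1.32, 4.46], [0.12, 2], [-2.74, 2.74]. Speed limits (rad/s): [2.22, 2.22, 3.01, 3.01, 3.14, 3.14, 3.14].

## Interface

Orientations are given as a rotation vector (axis times angle).
In Python, from cell import * gives the robot as it stands.
- The arm moves only by the tool drive_tool, never from a script. Its argument "increments" is a list of rows, each an object of numbers: "grip": the gripper's target within -1 to 1 (shut at 1, half-way at 0, fully open at -1); "tx", "ty", "tz": the shift along the world's x, y, z normalised to -1 to 1, where 1 is 400 mm; "turn": the turn about the world's z normalised to -1 to 1, where 1 is 60 degrees. In form: [{"grip": .., "tx": .., "ty": .., "tz": .., "turn": ..}, ...]. A call has 1 to 20 rows; each row is the pose to reach, as a shift and turn from the pose measured when the call began; what a row does not reach only later rows make up. A row lasts 1/10 s, in which the tool goes at most 50 mm and 8.59 degrees, less where a joint would pass 70% of its speed; a pose out of reach is approached as far as the arm can. A call with a number of a shift or a turn outside -1 to 1 is refused whole. A call with a gripper value outside its range is refused whole. The fingers move at their own pace and stop on an object; "newtons" is the grip in N (left out, the last holds). Time passes only in rows, so rows that repeat a pose let the fingers close. It gives the time, the measured TCP pose, the force and the opening at its end, in the units of the state.
- observe(): the state, without advancing time (a new reading comes with each control period).
- get_image(name): name is "scene" or "top" or "wrist"; returns the picture (400x640x3 uint8, red, green, blue); there is no depth.
- camera_info(name): a dict with "fx", "fy", "cx", "cy" (pixels), "distortion" ([k1, k2, p1, p2, k3] as OpenCV has them; the pictures are not rectified), "eye" and "rotation" of the camera in the world; the wrist camera has in their place "hand_eye" (4x4, takes a point from camera to tool coordinates, whose origin is the TCP and whose axes are the flange's). Camera axes: x right, y down, z forward; pixel columns grow to the right and rows downward; lengths in m; the calibration is good to about 2 mm. A picture is of the moment at which its call begins: read the wrist's pose just before it. camera_info takes no time and is no camera call.
- sign_off(): hands the job in, once; it reports no verdict.
The state is a dict: "clock": time; "joints": joint angles; "dq": joint speeds; "joint_efforts": joint torques, N m; "position": TCP position; "ee_rot": TCP orientation; "force": force on the tool from outside, world axes, zero at the start; "ft_torque": the same for the moment, N m; "width": opening from 0.0 (shut) to 1.0 (fully open).
Only numpy, scipy, OpenCV 4.12 (cv2) and the standard library are available. Lean on these libraries where they do the work, as an engineer would, in place of code of your own. Each camera call takes 0.05 s, during which the arm holds its last target. There are 200 camera calls.

## Task

Set the shaft gauge for the next batch: swing the turret's crank clockwise (seen from above) until it meets the stop post and lean it on the post for a second with a steady push of about 10 N at the peg. Then turn it back anticlockwise three clicks, one click at a time with a short pause in each, let go, and slide the lock bolt into the turret, pressing it firmly home with about 10 N. Never force the stop or the bolt, and leave the parts lying around the gauge where they are.

Things in the scene. Friction and masses are not known exactly. Their poses are not given: they have to be found in the camera images.
- gauge: The fixed grey cast base, 200 x 265 x 26 mm high, bolted to the bench. Its origin is at bench height on the turret's vertical axis; z is up. In its frame the plate spans x -100 to 100 and y -175 to 90 mm; the lock bolt is on the -y side, the brass spring pawl on the +x side.
- turret (a joint): Turret angle, rad, growing anticlockwise from above. It rests in a click every 0.5236 rad: 0 (at the stop), 0.5236, 1.0472 ... At 0 the pawl itself draws the crank on to the post (about 4 N), resting near 0.03. At angle q the crank points 60 degrees + q anticlockwise from the gauge's +x. Each click takes 3 to 6 N at the peg, then snaps on. It starts in any click from the second to the sixth.
- crank: The crank: a dark steel bar 14 mm wide, 10 mm high, reaching from the turret's axis 86 mm outwards (z 52 to 62 mm above the bench), with the upright round peg on it. Origin on the turret's axis at bench height; its x axis points along the bar, z up.
- peg (a point): A point on the axis of the crank's upright bare aluminium peg (12 mm diameter, standing from 62 to 112 mm above the bench, 50 mm out from the turret's axis), 92 mm above the bench. The peg is fixed to the crank; take it from above and carry it round the axis.
- stop: Fixed upright steel stop post, 12 mm diameter, top 66 mm above the bench, 78 mm from the turret's axis, 52 degrees anticlockwise from the gauge's +x; it meets the clockwise side of the crank bar. Pressed with 10 N it yields under 1 mm. A 10 N push at the peg puts 10 to 13 N on the post (the pawl helps); over 24 N there is forcing. Origin on the turret's axis, 26 mm up; x axis towards the post.
- star: The twelve-lobed steel star of the turret; each lobe has a gauge bore, sizes rising round the star. Lobes of 10 mm radius on a circle of 50 mm radius. Origin on the turret's axis at bench height.
- bolt (a joint): Travel of the lock bolt, m: 0 drawn back, growing as it slides along the gauge's +y towards the turret. It starts at 0 to 0.006 and stays where it is left (friction 2 N). With the turret in a click its nose wedges between two lobes at about 0.025 (home); against a lobe's crest it stops about 7 mm short.
- nose: The bolt's round nose (8 mm radius, origin at its centre, 42 mm above the bench; axes like the gauge's). It bears on two lobes; a 10 N push on the tab makes about 16 N there, both flanks added; over 32 N counts as forced.
- tab (a point): Middle of the outer face (facing the gauge's -y, away from the turret) of the bolt's upright steel tab, 78 mm above the bench. The tab is 24 mm wide along x, 12 mm thick along y, its top 92 mm above the bench; push it from outside along the gauge's +y with shut fingers. The guides beside the bolt are 48 mm high.
- coil: Bystander: a dark ignition coil can, 54 mm diameter, 112 mm tall, standing. Origin at the centre of its underside.
- carton: Bystander: a closed cardboard carton 100 x 75 x 60 mm high. Origin at the centre of its underside.
- bearing: Bystander: a steel bearing ring 80 mm outside, 40 mm inside, 18 mm high, lying flat. Origin at the centre of its underside.

How it is judged:
By the outcome, as a careful person would: the job done as asked, in the order asked, and still so for the second after the job is handed in, with the robot touching nothing.
It also fails if it takes over 72 s, if anything falls off the work surface, if the arm or the gripper's body presses on something with over 40 N, if the wrist force passes 120 N, or if a joint passes its speed limit or range.

## Working session

There is one attempt and no reset: what is moved stays moved. The work goes in short steps, Python scripts to look and compute and a tool call to move; the robot and the scene stay as the last step left them, time stands still between calls to the robot, and variables do not carry over. Pictures are saved under pics/ and viewed, about 8 in all and at most 12, crops included, and the job is handed in when it is done.

Besides the shell and the picture viewer there is one more tool, called as name([rows], argument=value, ...), one row to a line, values as JSON. drive_tool: Moves the arm, as the interface text tells. Its arguments: {"type":"object","properties":{"increments":{"type":"array","items":{"type":"object","properties":{"grip":{"type":"number"},"tx":{"type":"number"},"ty":{"type":"number"},"tz":{"type":"number"},"turn":{"type":"number"}}}},"newtons":{"type":"number"}},"required":["increments"]}

```bash
mkdir -p pics; python3 - <<'E'
from cell import *
import cv2
s=observe();print(s)
for n in ("scene","top","wrist"):
    cv2.imwrite(f"pics/{n}0.png",get_image(n)[:,:,::-1]); print(n,camera_info(n))
E
```

```text
{'clock': 0.0, 'joints': array([-1.38960001,  0.43524115,  0.0249576 ,  1.57410591, -0.01160979,
        1.1339962 , -0.07508864]), 'dq': array([-0.00090788,  0.00197957,  0.00012546, -0.0004286 ,  0.0018108 ,
        0.00159846, -0.00032291]), 'joint_efforts': array([ 3.14320380e-05, -6.67850089e+01,  9.85361561e-01, -3.14475453e+01,
       -6.04773313e-02,  4.26092441e-02,  1.62967826e-04]), 'position': array([0.17490002, 0.59948891, 0.2259301 ]), 'ee_rot': array([-4.44353641e-01, -3.10990961e+00,  2.51738612e-03]), 'force': array([ 0.25519655,  0.17439689, -0.64061785]), 'ft_torque': array([-0.01616945, -0.03718562, -0.00145468]), 'width': 0.9964002517582773}
scene {'fx': 379.6578203011677, 'fy': 379.6578203011677, 'cx': 321.2277198269766, 'cy': 197.40224187137164, 'distortion': array([-0.0621441,  0.       ,  0.       ,  0.       ,  0.       ]), 'eye': array([0.89966761, 0.56659312, 0.8736728 ]), 'rotation': array([-0.68174817, -2.73372656,  0.94772405])}
top {'fx': 373.3979518321635, 'fy': 373.3979518321635, 'cx': 324.9995456500991, 'cy': 197.14619580308135, 'distortion': array([-0.03985341,  0.        ,  0.        ,  0.        ,  0.        ]), 'eye': array([0.47124289, 0.03551499, 1.05458315]), 'rotation': array([-2.11097258,  2.16270439, -0.18556811])}
wrist {'fx': 313.6625375420629, 'fy': 313.6625375420629, 'cx': 319.80632682097945, 'cy': 200.4686971804213, 'distortion': array([-0.03599938,  0.        ,  0.        ,  0.        ,  0.        ]), 'hand_eye': array([[-5.39772240e-04, -9.62552862e-01, -2.71093520e-01,
         7.36201750e-02],
       [ 9.99999731e-01, -6.54232880e-04,  3.31847239e-04,
         3.48730867e-04],
       [-4.96778804e-04, -2.71093268e-01,  9.62552956e-01,
        -1.58341050e-01],
       [ 0.00000000e+00,  0.00000000e+00,  0.00000000e+00,
         1.00000000e+00]])}
```

View pics/top0.png

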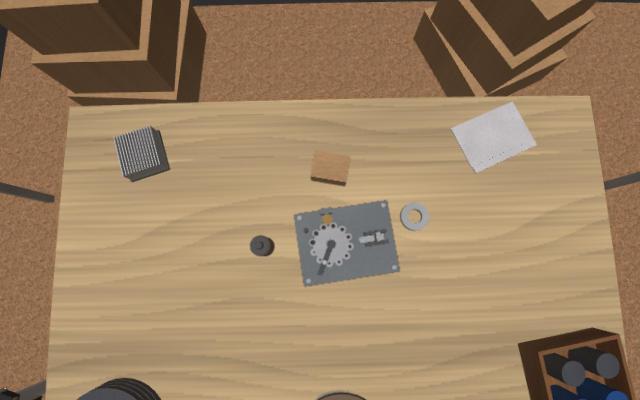

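View pics/scene0.png

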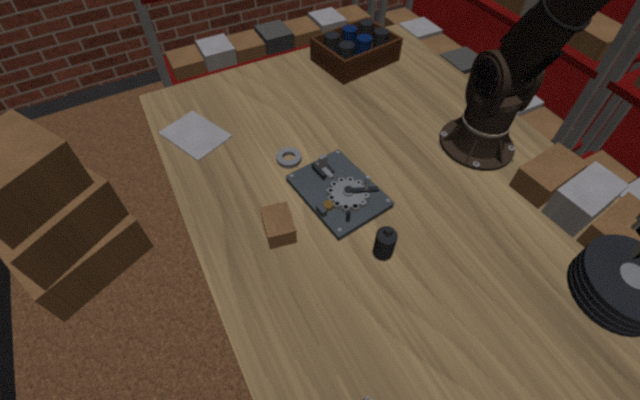

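The top view shows the gauge at about (347,243), with the bolt to the right at (375,238), the pawl at (327,217), the crank pointing down-left from (331,243) to about (321,272), the coil at (261,245), the carton at (330,167) and the bearing at (415,216). The scene view agrees. Next I'll enlarge the top view.

```bash
cat > h.py <<'E'
import numpy as np, cv2
from cell import *
from scipy.spatial.transform import Rotation as R
def cam(n,s=None):
    c=camera_info(n);K=np.array([[c['fx'],0,c['cx']],[0,c['fy'],c['cy']],[0,0,1]])
    if n=='wrist':
        T=np.eye(4);T[:3,:3]=R.from_rotvec(s['ee_rot']).as_matrix();T[:3,3]=s['position'];T=T@c['hand_eye']
        return K,c['distortion'],T[:3,:3],T[:3,3]
    return K,c['distortion'],R.from_rotvec(c['rotation']).as_matrix(),c['eye']
def ray(C,px,z):
    K,D,Rm,e=C;p=cv2.undistortPoints(np.array(px,float).reshape(-1,1,2),K,D)[:,0]
    d=np.c_[p,np.ones(len(p))]@Rm.T
    return e+d*((z-e[2])/d[:,2])[:,None]
def proj(C,X):
    K,D,Rm,e=C;return cv2.projectPoints((np.atleast_2d(X)-e)@Rm,np.zeros(3),np.zeros(3),K,D)[0][:,0]
E
python3 - <<'E'
from h import *
C=cam('top')
print(ray(C,[[294,213],[387,200],[400,271],[304,287]],.026))
print(ray(C,[[331,243]],.06),ray(C,[[261,245]],.112),ray(C,[[330,167]],.06),ray(C,[[415,216]],.018))
im=cv2.imread('pics/top0.png')[185:300,280:440]
cv2.imwrite('pics/c1.png',cv2.resize(im,None,fx=5,fy=5,interpolation=cv2.INTER_CUBIC))
E
```

```text
[[ 0.60212357  0.11407429  0.026     ]
 [ 0.63243405 -0.14602937  0.026     ]
 [ 0.43658968 -0.17148427  0.026     ]
 [ 0.40092303  0.08951695  0.026     ]]
[[0.51543404 0.01443632 0.06      ]] [[0.51227975 0.19122227 0.112     ]] [[0.72232344 0.01154788 0.06      ]] [[ 0.58644755 -0.22376459  0.018     ]]
```

View pics/c1.png

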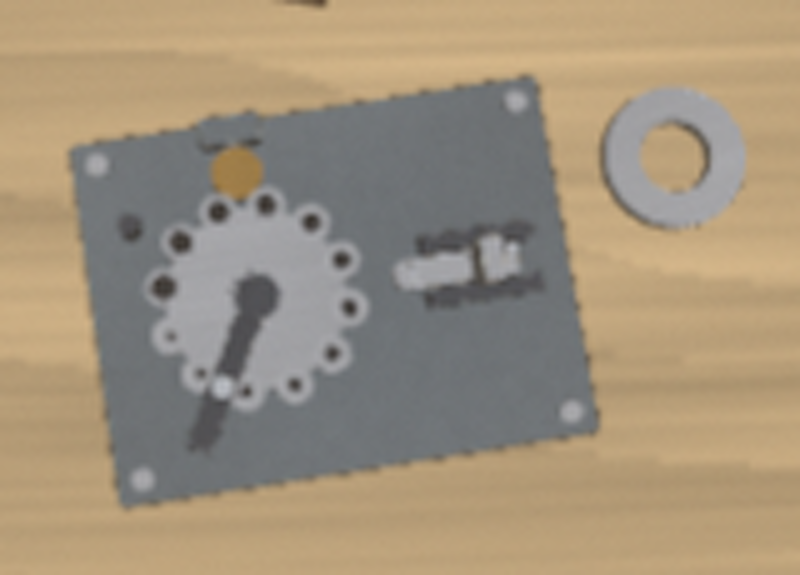

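The crop shows plate corners at (72,148), (533,76), (600,432) and (122,507). The hub is at (257,297), the crank tip at (200,445), the peg top at (222,386), the post at (130,227), the bolt tab near (495,255) and the bolt nose at (402,275).

```bash
python3 - <<'E'
from h import *
C=cam('top')
o=lambda p:(np.array(p,float)+.5)/5-.5+[280,185]
P=ray(C,o([[72,148],[533,76],[600,432],[122,507]]),.026)[:,:2]
M=np.array([[100,90],[100,-175],[-100,-175],[-100,90]])/1000.
mc,pc=M.mean(0),P.mean(0);U,S,V=np.linalg.svd((M-mc).T@(P-pc));Rm=(U@V).T
t=pc-Rm@mc;yaw=np.arctan2(Rm[1,0],Rm[0,0]);print('yaw',yaw,np.degrees(yaw),'t',t,'res mm',(M@Rm.T+t-P)*1000)
g=lambda p,z:(ray(C,o([p]),z)[0,:2]-t)@Rm*1000
print('hub',g((257,297),.07),'tip',g((200,445),.062),'peg',g((222,386),.112),'post',g((130,227),.066),'nose',g((402,275),.05),'tab',g((478,260),.092),g((495,255),.092))
for n in ('tip','peg'):
    v=g((200,445),.062) if n=='tip' else g((222,386),.112)
    a=np.degrees(np.arctan2(v[1],v[0]))%360;print(n,a,'q clicks',((a-60)%360)/30)
E
```

```text
yaw 0.1295845168382923 7.424645905076099 t [0.51250914 0.01448706] res mm [[ 1.2674947   2.54344062]
 [ 1.23106766 -2.30656731]
 [-0.65852782 -1.57309042]
 [-1.84003455  1.33621711]]
hub [-0.09420434  0.24597881] tip [-71.12853674  41.42369299] peg [-42.59208622  25.45585281] post [46.736722   60.81794074] nose [  0.2983748  -78.92671135] tab [   0.22518954 -114.51279523] [   1.39914591 -123.62642628]
tip 149.78442072701705 q clicks 2.9928140242339016
peg 149.13466348531222 q clicks 2.971155449510407
```

Gauge pose: yaw is 7.4°, axis at (0.5125, 0.0145), and the crank is at the 3rd click. The hub, post and nose all agree with the given sizes to about 1 mm. Peg is at about (0.466, 0.034), so I'm moving to hover over it.

drive_tool([
  {"tx":0.36,"ty":-0.7,"tz":0,"turn":-0.105,"grip":-1},
  {"tx":0.36,"ty":-0.7,"tz":0,"turn":-0.105,"grip":-1},
  {"tx":0.36,"ty":-0.7,"tz":0,"turn":-0.105,"grip":-1},
  {"tx":0.36,"ty":-0.7,"tz":0,"turn":-0.105,"grip":-1},
  {"tx":0.36,"ty":-0.7,"tz":0,"turn":-0.105,"grip":-1},
  {"tx":0.36,"ty":-0.7,"tz":0,"turn":-0.105,"grip":-1},
  {"tx":0.36,"ty":-0.7,"tz":0,"turn":-0.105,"grip":-1},
  {"tx":0.36,"ty":-0.7,"tz":0,"turn":-0.105,"grip":-1},
  {"tx":0.36,"ty":-0.7,"tz":0,"turn":-0.105,"grip":-1},
  {"tx":0.36,"ty":-0.7,"tz":0,"turn":-0.105,"grip":-1},
])

```text
clock: 1.15
position: [0.3183, 0.3209, 0.2261]
ee_rot: [-0.612, -3.081, 0.001]
force: [0.1, -0.1, 0.1]
width: 0.995
```

drive_tool([
  {"tx":0.37,"ty":-0.718,"tz":-0.1},
  {"tx":0.37,"ty":-0.718,"tz":-0.1},
  {"tx":0.37,"ty":-0.718,"tz":-0.1},
  {"tx":0.37,"ty":-0.718,"tz":-0.1},
  {"tx":0.37,"ty":-0.718,"tz":-0.1},
  {"tx":0.37,"ty":-0.718,"tz":-0.1},
  {"tx":0.37,"ty":-0.718,"tz":-0.1},
  {"tx":0.37,"ty":-0.718,"tz":-0.1},
  {"tx":0.37,"ty":-0.718,"tz":-0.1},
  {"tx":0.37,"ty":-0.718,"tz":-0.1},
  {"tx":0.37,"ty":-0.718,"tz":-0.1},
])

```text
invalid input
```

```bash
python3 - <<'E'
from h import *
import cell
s=observe();print(s['position'],s['ee_rot'],s['joints'],getattr(cell,'grip_point_offset',None))
im=get_image('wrist')[:,:,::-1];cv2.imwrite('pics/w1.png',im)
C=cam('wrist',s)
a=.1296;t=np.array([.5125,.0145]);W=lambda x,y,z:np.r_[t+np.array([[np.cos(a),-np.sin(a)],[np.sin(a),np.cos(a)]])@[x/1e3,y/1e3],z/1e3]
print('peg top pred',proj(C,W(-43.3,25,112)),'hub',proj(C,W(0,0,66)),'post',proj(C,W(48,61.5,66)))
for x,y in[(100,90),(100,-175),(-100,-175),(-100,90)]:print(proj(C,W(x,y,26)))
E
```

```text
[0.31826113 0.32085878 0.22608886] [-6.11571411e-01 -3.08113224e+00  1.39102901e-03] [-1.03875458  0.14991068  0.14947362  1.98306013 -0.0261247   1.01137004
  0.3018662 ] 0.0188
peg top pred [[137.51217023 404.99913557]] hub [[162.76369663 403.41457367]] post [[221.02264414 410.8476764 ]]
[[265.00361581 402.78779447]]
[[130.05320902 460.96079104]]
[[ 43.20550736 375.51860648]]
[[182.85352361 300.92154615]]
```

View pics/w1.png

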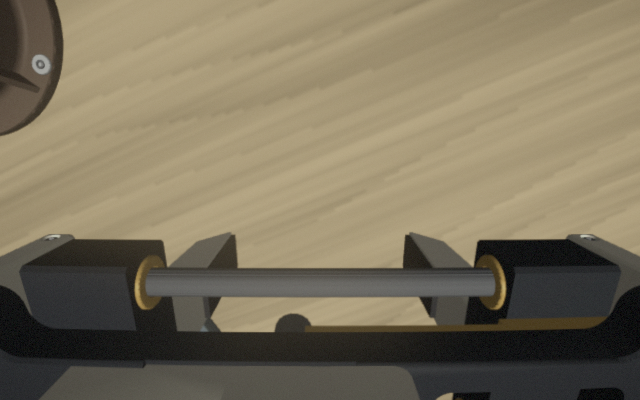

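The move was refused, probably because fields were missing from the rows. The wrist picture, taken at the old place, shows only bench, the robot base at top left and the fingers around (220–410, 270). I'm repeating the move with every field filled in.

drive_tool([
  {"tx":0.37,"ty":-0.718,"tz":-0.1,"turn":0,"grip":-1},
  {"tx":0.37,"ty":-0.718,"tz":-0.1,"turn":0,"grip":-1},
  {"tx":0.37,"ty":-0.718,"tz":-0.1,"turn":0,"grip":-1},
  {"tx":0.37,"ty":-0.718,"tz":-0.1,"turn":0,"grip":-1},
  {"tx":0.37,"ty":-0.718,"tz":-0.1,"turn":0,"grip":-1},
  {"tx":0.37,"ty":-0.718,"tz":-0.1,"turn":0,"grip":-1},
  {"tx":0.37,"ty":-0.718,"tz":-0.1,"turn":0,"grip":-1},
  {"tx":0.37,"ty":-0.718,"tz":-0.1,"turn":0,"grip":-1},
  {"tx":0.37,"ty":-0.718,"tz":-0.1,"turn":0,"grip":-1},
  {"tx":0.37,"ty":-0.718,"tz":-0.1,"turn":0,"grip":-1},
  {"tx":0.37,"ty":-0.718,"tz":-0.1,"turn":0,"grip":-1},
])

```text
clock: 2.3
position: [0.4659, 0.0353, 0.1861]
ee_rot: [-0.607, -3.082, 0.001]
force: [-0.8, 0.1, 0.4]
width: 1.002
```

```bash
cat >> h.py <<'E'
a=.1296;t=np.array([.5125,.0145]);W=lambda x,y,z:np.r_[t+np.array([[np.cos(a),-np.sin(a)],[np.sin(a),np.cos(a)]])@[x/1e3,y/1e3],z/1e3]
E
python3 - <<'E'
from h import *
s=observe();print(s['position'],s['ee_rot'],s['joints'])
im=get_image('wrist')[:,:,::-1].copy();C=cam('wrist',s)
for p in [W(-43.3,25,112),W(0,0,62),W(-74.5,43,62),W(-100,-175,26),W(-100,90,26),W(48,61.5,66)]:
    q=proj(C,p)[0];print(q.round(1))
    if np.all(abs(q)<2000): cv2.circle(im,tuple(int(v) for v in q),3,(0,0,255),1)
cv2.imwrite('pics/w2.png',im)
E
```

```text
[0.46592955 0.03532366 0.18606519] [-6.06533554e-01 -3.08193281e+00  1.12424704e-03] [-0.52338153  0.22437303  0.40096981  2.02208787 -0.1090674   0.91603024
  1.11735331]
[317.7 211.9]
[317.9 245.1]
[318.2 156.8]
[134.8 231.1]
[347.2 105.3]
[397.1 257.2]
```

View pics/w2.png

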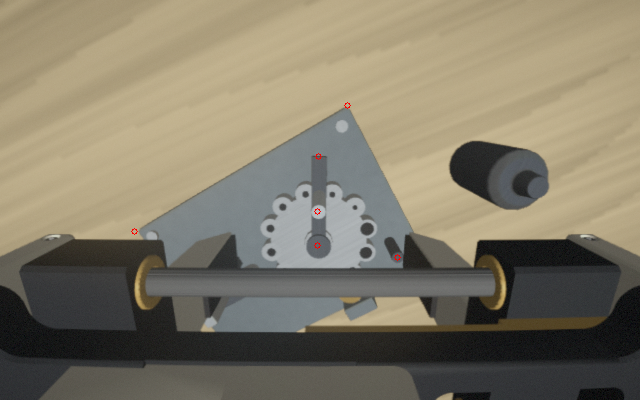

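The predicted marks sit on the peg, hub, crank tip and corner to within about 1–2 px. I'm descending to put the grasp point at z = 0.092.

drive_tool([
  {"tx":0.001,"ty":-0.004,"tz":-0.1,"turn":0,"grip":-1},
  {"tx":0.001,"ty":-0.004,"tz":-0.2,"turn":0,"grip":-1},
  {"tx":0.001,"ty":-0.004,"tz":-0.28,"turn":0,"grip":-1},
  {"tx":0.001,"ty":-0.004,"tz":-0.282,"turn":0,"grip":-1},
  {"tx":0.001,"ty":-0.004,"tz":-0.282,"turn":0,"grip":-1},
  {"tx":0.001,"ty":-0.004,"tz":-0.282,"turn":0,"grip":1},
  {"tx":0.001,"ty":-0.004,"tz":-0.282,"turn":0,"grip":1},
  {"tx":0.001,"ty":-0.004,"tz":-0.282,"turn":0,"grip":1},
  {"tx":0.001,"ty":-0.004,"tz":-0.282,"turn":0,"grip":1},
  {"tx":0.001,"ty":-0.004,"tz":-0.282,"turn":0,"grip":1},
  {"tx":0.001,"ty":-0.004,"tz":-0.282,"turn":0,"grip":1},
  {"tx":0.001,"ty":-0.004,"tz":-0.282,"turn":0,"grip":1},
], newtons=20)

```text
clock: 3.55
position: [0.4663, 0.0335, 0.0733]
ee_rot: [-0.607, -3.082, 0.001]
force: [0.3, 0.6, 0.3]
width: 0.439
```

drive_tool([
  {"tx":0,"ty":0,"tz":0,"turn":0,"grip":1},
  {"tx":0,"ty":0,"tz":0,"turn":0,"grip":1},
  {"tx":0,"ty":0,"tz":0,"turn":0,"grip":1},
  {"tx":0,"ty":0,"tz":0,"turn":0,"grip":1},
  {"tx":0,"ty":0,"tz":0,"turn":0,"grip":1},
  {"tx":0,"ty":0,"tz":0,"turn":0,"grip":1},
])

```text
clock: 4.15
position: [0.4664, 0.0336, 0.0733]
ee_rot: [-0.607, -3.082, 0.001]
force: [1.1, 1.7, -1.0]
width: 0.126
```

```bash
cat > arc.py <<'E'
# arc.py: table of shifts (units of the moves) to carry the peg from world crank angle A to B deg in N rows
import sys; from h import *
A,B,N=map(float,sys.argv[1:4]);s=observe();print(s['clock'],s['position'],s['width'],s['force'])
c=s['position'][:2]-t;print('peg now r',np.hypot(*c)*1e3,'ang',np.degrees(np.arctan2(c[1],c[0])))
for th in np.linspace(A,B,int(N)+1)[1:]:
    p=t+.05*np.array([np.cos(np.radians(th)),np.sin(np.radians(th))])-s['position'][:2]
    print('%.1f'%th,(p/.4).round(3),round((th-A)/60,3))
E
python3 arc.py 157.4 112.4 15
```

```text
4.15 [0.46640136 0.03360097 0.07328431] 0.1256320203021193 [ 1.06118595  1.67629877 -1.00113142]
peg now r 49.89921123117095 ang 157.49332868365465
154.4 [0.003 0.006] -0.05
151.4 [0.005 0.012] -0.1
148.4 [0.009 0.018] -0.15
145.4 [0.012 0.023] -0.2
142.4 [0.016 0.029] -0.25
139.4 [0.02  0.034] -0.3
136.4 [0.025 0.038] -0.35
133.4 [0.029 0.043] -0.4
130.4 [0.034 0.047] -0.45
127.4 [0.039 0.052] -0.5
124.4 [0.045 0.055] -0.55
121.4 [0.05  0.059] -0.6
118.4 [0.056 0.062] -0.65
115.4 [0.062 0.065] -0.7
112.4 [0.068 0.068] -0.75
```

The peg is held: the opening is 11.6 mm and the force is small. Now carrying it clockwise.

drive_tool([
  {"tx":0.003,"ty":0.006,"tz":0,"turn":-0.05,"grip":1},
  {"tx":0.005,"ty":0.012,"tz":0,"turn":-0.1,"grip":1},
  {"tx":0.009,"ty":0.018,"tz":0,"turn":-0.15,"grip":1},
  {"tx":0.012,"ty":0.023,"tz":0,"turn":-0.2,"grip":1},
  {"tx":0.016,"ty":0.029,"tz":0,"turn":-0.25,"grip":1},
  {"tx":0.02,"ty":0.034,"tz":0,"turn":-0.3,"grip":1},
  {"tx":0.025,"ty":0.038,"tz":0,"turn":-0.35,"grip":1},
  {"tx":0.029,"ty":0.043,"tz":0,"turn":-0.4,"grip":1},
  {"tx":0.034,"ty":0.047,"tz":0,"turn":-0.45,"grip":1},
  {"tx":0.039,"ty":0.052,"tz":0,"turn":-0.5,"grip":1},
  {"tx":0.045,"ty":0.055,"tz":0,"turn":-0.55,"grip":1},
  {"tx":0.05,"ty":0.059,"tz":0,"turn":-0.6,"grip":1},
  {"tx":0.056,"ty":0.062,"tz":0,"turn":-0.65,"grip":1},
  {"tx":0.062,"ty":0.065,"tz":0,"turn":-0.7,"grip":1},
  {"tx":0.068,"ty":0.068,"tz":0,"turn":-0.75,"grip":1},
], newtons=20)

```text
clock: 5.65
position: [0.4932, 0.0607, 0.0733]
ee_rot: [-1.743, -2.613, 0.001]
force: [-0.9, -0.9, 0.1]
width: 0.126
```

```bash
python3 arc.py 112.4 73.4 13
```

```text
5.65 [0.49324154 0.06070884 0.07330484] 0.1259450301467676 [-0.86649498 -0.91643468  0.11361774]
peg now r 50.0614110555976 ang 112.62491439674982
109.4 [0.007 0.002] -0.05
106.4 [0.013 0.004] -0.1
103.4 [0.019 0.006] -0.15
100.4 [0.026 0.007] -0.2
97.4 [0.032 0.008] -0.25
94.4 [0.039 0.009] -0.3
91.4 [0.045 0.009] -0.35
88.4 [0.052 0.009] -0.4
85.4 [0.058 0.009] -0.45
82.4 [0.065 0.008] -0.5
79.4 [0.071 0.007] -0.55
76.4 [0.078 0.006] -0.6
73.4 [0.084 0.004] -0.65
```

drive_tool([
  {"tx":0.007,"ty":0.002,"tz":0,"turn":-0.05,"grip":1},
  {"tx":0.013,"ty":0.004,"tz":0,"turn":-0.1,"grip":1},
  {"tx":0.019,"ty":0.006,"tz":0,"turn":-0.15,"grip":1},
  {"tx":0.026,"ty":0.007,"tz":0,"turn":-0.2,"grip":1},
  {"tx":0.032,"ty":0.008,"tz":0,"turn":-0.25,"grip":1},
  {"tx":0.039,"ty":0.009,"tz":0,"turn":-0.3,"grip":1},
  {"tx":0.045,"ty":0.009,"tz":0,"turn":-0.35,"grip":1},
  {"tx":0.052,"ty":0.009,"tz":0,"turn":-0.4,"grip":1},
  {"tx":0.058,"ty":0.009,"tz":0,"turn":-0.45,"grip":1},
  {"tx":0.065,"ty":0.008,"tz":0,"turn":-0.5,"grip":1},
  {"tx":0.071,"ty":0.007,"tz":0,"turn":-0.55,"grip":1},
  {"tx":0.078,"ty":0.006,"tz":0,"turn":-0.6,"grip":1},
  {"tx":0.084,"ty":0.004,"tz":0,"turn":-0.65,"grip":1},
], newtons=20)

```text
clock: 6.95
position: [0.5275, 0.0626, 0.0734]
ee_rot: [-2.517, -1.879, -0.001]
force: [2.9, 1.2, -2.1]
width: 0.126
```

```bash
python3 arc.py 73.4 67.4 6
```

```text
6.95 [0.52753566 0.06257313 0.07338499] 0.12553891799679326 [ 2.93621936  1.15795638 -2.06823145]
peg now r 50.36960824250904 ang 72.63206900917785
72.4 [ 0.    -0.001] -0.017
71.4 [ 0.002 -0.002] -0.033
70.4 [ 0.004 -0.002] -0.05
69.4 [ 0.006 -0.003] -0.067
68.4 [ 0.008 -0.004] -0.083
67.4 [ 0.01  -0.005] -0.1
```

The pawl is already pulling (+x). Closing in on the post.

drive_tool([
  {"tx":0.001,"ty":-0.001,"tz":0,"turn":-0.025,"grip":1},
  {"tx":0.003,"ty":-0.002,"tz":0,"turn":-0.05,"grip":1},
  {"tx":0.005,"ty":-0.003,"tz":0,"turn":-0.06,"grip":1},
  {"tx":0.006,"ty":-0.003,"tz":0,"turn":-0.07,"grip":1},
  {"tx":0.006,"ty":-0.003,"tz":0,"turn":-0.07,"grip":1},
], newtons=25)

```text
clock: 7.45
position: [0.5309, 0.0614, 0.0734]
ee_rot: [2.584, 1.786, 0.003]
force: [7.5, 1.0, -7.0]
width: 0.123
```

```bash
cat > f.py <<'E'
from h import *
import sys
s=observe();th=np.radians(float(sys.argv[1]));u=np.array([np.sin(th),-np.cos(th)])
c=s['position'][:2]-t;f=s['force'][:2]
print(s['clock'],s['position'],'r',np.hypot(*c)*1e3,'ang',np.degrees(np.arctan2(c[1],c[0])),'F',s['force'],'tool pushes cw',-f@u,'radial out',-f@[np.cos(th),np.sin(th)],'Mz',s['ft_torque'][2])
E
python3 f.py 69.1
```

```text
7.45 [0.53086055 0.06143249 0.07340549] r 50.396119409767536 ang 68.63397135448301 F [ 7.49445412  0.98324637 -6.96087344] tool pushes cw -6.650591224910714 radial out -3.592109729490912 Mz 0.03234918508000199
```

drive_tool([
  {"tx":0,"ty":0,"tz":0,"turn":0,"grip":1},
  {"tx":0,"ty":0,"tz":0,"turn":0,"grip":1},
])

```text
clock: 7.65
position: [0.5311, 0.0614, 0.0734]
ee_rot: [2.584, 1.786, 0.003]
force: [4.7, -0.7, -5.0]
width: 0.124
```

```bash
python3 f.py 69.1
```

```text
7.65 [0.5310696  0.06135201 0.07337417] r 50.397821639236575 ang 68.3793066618035 F [ 4.71559882 -0.70150484 -5.02994143] tool pushes cw -4.65558694999166 radial out -1.0268843330179385 Mz 0.002516763566822516
```

drive_tool([
  {"tx":0.002,"ty":-0.001,"tz":0,"turn":-0.015,"grip":1},
  {"tx":0.004,"ty":-0.0015,"tz":0,"turn":-0.02,"grip":1},
  {"tx":0.004,"ty":-0.0015,"tz":0,"turn":-0.02,"grip":1},
  {"tx":0.004,"ty":-0.0015,"tz":0,"turn":-0.02,"grip":1},
])

```text
clock: 8.05
position: [0.5312, 0.0613, 0.0733]
ee_rot: [-2.602, -1.758, -0.001]
force: [-4.3, 2.6, 5.3]
width: 0.123
```

```bash
python3 f.py 69.1
```

```text
8.05 [0.53123718 0.06130515 0.07331372] r 50.41631188755477 ang 68.18263590069704 F [-4.26151446  2.60868141  5.3108644 ] tool pushes cw 4.911741662110656 radial out -0.9167977011727184 Mz 0.09542827339373194
```

Contact with the post: about 5 N push. Raising it gently.

drive_tool([
  {"tx":0.004,"ty":-0.0015,"tz":0,"turn":0,"grip":1},
  {"tx":0.005,"ty":-0.002,"tz":0,"turn":0,"grip":1},
  {"tx":0.005,"ty":-0.002,"tz":0,"turn":0,"grip":1},
  {"tx":0.005,"ty":-0.002,"tz":0,"turn":0,"grip":1},
])

```text
clock: 8.45
position: [0.5312, 0.0614, 0.0733]
ee_rot: [-2.598, -1.756, 0.003]
force: [-8.2, 3.5, 8.6]
width: 0.125
```

```bash
python3 f.py 69.1
```

```text
8.45 [0.53121694 0.06136692 0.07327736] r 50.466142227432314 ang 68.23003594034951 F [-8.18437721  3.51969357  8.6246803 ] tool pushes cw 8.901490248787423 radial out -0.36843512606903234 Mz 0.10954101046104738
```

drive_tool([
  {"tx":0.0055,"ty":-0.0022,"tz":0,"turn":0,"grip":1},
  {"tx":0.0058,"ty":-0.0022,"tz":0,"turn":0,"grip":1},
  {"tx":0.0058,"ty":-0.0022,"tz":0,"turn":0,"grip":1},
  {"tx":0.0058,"ty":-0.0022,"tz":0,"turn":0,"grip":1},
  {"tx":0.0058,"ty":-0.0022,"tz":0,"turn":0,"grip":1},
  {"tx":0.0058,"ty":-0.0022,"tz":0,"turn":0,"grip":1},
  {"tx":0.0058,"ty":-0.0022,"tz":0,"turn":0,"grip":1},
])

```text
clock: 9.15
position: [0.5312, 0.0614, 0.0733]
ee_rot: [-2.595, -1.754, 0.007]
force: [-8.4, 4.0, 11.3]
width: 0.12
```

```bash
python3 f.py 69.1
```

```text
9.15 [0.5311709  0.06140036 0.07325536] r 50.4801581254407 ang 68.29263876762347 F [-8.36194101  3.95961791 11.29435031] tool pushes cw 9.224308871899952 radial out -0.7160706619020027 Mz 0.08741661584837268
```

drive_tool([
  {"tx":0.0063,"ty":-0.0025,"tz":0.001,"turn":0,"grip":1},
  {"tx":0.0063,"ty":-0.0025,"tz":0.001,"turn":0,"grip":1},
  {"tx":0.0063,"ty":-0.0025,"tz":0.001,"turn":0,"grip":1},
  {"tx":0.0063,"ty":-0.0025,"tz":0.001,"turn":0,"grip":1},
  {"tx":0.0063,"ty":-0.0025,"tz":0.001,"turn":0,"grip":1},
  {"tx":0.0063,"ty":-0.0025,"tz":0.001,"turn":0,"grip":1},
  {"tx":0.0063,"ty":-0.0025,"tz":0.001,"turn":0,"grip":1},
  {"tx":0.0063,"ty":-0.0025,"tz":0.001,"turn":0,"grip":1},
  {"tx":0.0063,"ty":-0.0025,"tz":0.001,"turn":0,"grip":1},
  {"tx":0.0063,"ty":-0.0025,"tz":0.001,"turn":0,"grip":1},
  {"tx":0.0063,"ty":-0.0025,"tz":0.001,"turn":0,"grip":1},
  {"tx":0.0063,"ty":-0.0025,"tz":0.001,"turn":0,"grip":1},
  {"tx":0.0063,"ty":-0.0025,"tz":0.001,"turn":0,"grip":1},
  {"tx":0.0063,"ty":-0.0025,"tz":0.001,"turn":0,"grip":1},
])

```text
clock: 10.55
position: [0.5311, 0.0614, 0.0733]
ee_rot: [-2.591, -1.753, 0.011]
force: [-8.1, 3.9, 6.5]
width: 0.129
```

```bash
python3 f.py 69.1; python3 arc.py 68.3 99.4 10
```

```text
10.55 [0.53107018 0.0613749  0.07329464] r 50.41931726920028 ang 68.38828227511321 F [-8.13358322  3.91471     6.52514607] tool pushes cw 8.994955647225131 radial out -0.755581396377126 Mz 0.12401600805074789
10.55 [0.53107018 0.0613749  0.07329464] 0.1294386710764776 [-8.13358322  3.91471     6.52514607]
peg now r 50.41931726920028 ang 68.38828227511321
71.4 [-0.007  0.001] 0.052
74.5 [-0.013  0.003] 0.104
77.6 [-0.02   0.005] 0.155
80.7 [-0.026  0.006] 0.207
83.8 [-0.033  0.007] 0.259
87.0 [-0.04   0.008] 0.311
90.1 [-0.047  0.008] 0.363
93.2 [-0.053  0.008] 0.415
96.3 [-0.06   0.007] 0.467
99.4 [-0.067  0.006] 0.518
```

drive_tool([
  {"tx":0.007,"ty":-0.0027,"tz":0.001,"turn":0,"grip":1},
  {"tx":0.0072,"ty":-0.0028,"tz":0.001,"turn":0,"grip":1},
  {"tx":0.0072,"ty":-0.0028,"tz":0.001,"turn":0,"grip":1},
  {"tx":0.0072,"ty":-0.0028,"tz":0.001,"turn":0,"grip":1},
  {"tx":0.0072,"ty":-0.0028,"tz":0.001,"turn":0,"grip":1},
  {"tx":0.0072,"ty":-0.0028,"tz":0.001,"turn":0,"grip":1},
  {"tx":0.0072,"ty":-0.0028,"tz":0.001,"turn":0,"grip":1},
  {"tx":0.0072,"ty":-0.0028,"tz":0.001,"turn":0,"grip":1},
  {"tx":0.0072,"ty":-0.0028,"tz":0.001,"turn":0,"grip":1},
  {"tx":0.0072,"ty":-0.0028,"tz":0.001,"turn":0,"grip":1},
  {"tx":0.0072,"ty":-0.0028,"tz":0.001,"turn":0,"grip":1},
  {"tx":0.0072,"ty":-0.0028,"tz":0.001,"turn":0,"grip":1},
  {"tx":0.0072,"ty":-0.0028,"tz":0.001,"turn":0,"grip":1},
])

```text
clock: 11.85
position: [0.531, 0.0614, 0.0733]
ee_rot: [-2.586, -1.75, 0.017]
force: [-9.7, 5.3, 7.0]
width: 0.128
```

```bash
python3 f.py 69.1; python3 arc.py 68.4 98.4 10
```

```text
11.85 [0.53097964 0.06142532 0.07326979] r 50.4329537521263 ang 68.5050062139746 F [-9.6975937   5.32271814  6.96433   ] tool pushes cw 10.958351242816736 radial out -1.513006926409839 Mz 0.02179137438220135
11.85 [0.53097964 0.06142532 0.07326979] 0.12837372310650008 [-9.6975937   5.32271814  6.96433   ]
peg now r 50.4329537521263 ang 68.5050062139746
71.4 [-0.006  0.001] 0.05
74.4 [-0.013  0.003] 0.1
77.4 [-0.019  0.005] 0.15
80.4 [-0.025  0.006] 0.2
83.4 [-0.032  0.007] 0.25
86.4 [-0.038  0.007] 0.3
89.4 [-0.045  0.008] 0.35
92.4 [-0.051  0.008] 0.4
95.4 [-0.058  0.007] 0.45
98.4 [-0.064  0.006] 0.5
```

Steady push confirmed at 9–11 N for well over a second. Now back one click (crank to 97.4° in the world) with a pause.

drive_tool([
  {"tx":-0.006,"ty":0.001,"tz":0,"turn":0.05,"grip":1},
  {"tx":-0.013,"ty":0.003,"tz":0,"turn":0.1,"grip":1},
  {"tx":-0.019,"ty":0.005,"tz":0,"turn":0.15,"grip":1},
  {"tx":-0.025,"ty":0.006,"tz":0,"turn":0.2,"grip":1},
  {"tx":-0.032,"ty":0.007,"tz":0,"turn":0.25,"grip":1},
  {"tx":-0.038,"ty":0.007,"tz":0,"turn":0.3,"grip":1},
  {"tx":-0.045,"ty":0.008,"tz":0,"turn":0.35,"grip":1},
  {"tx":-0.051,"ty":0.008,"tz":0,"turn":0.4,"grip":1},
  {"tx":-0.058,"ty":0.007,"tz":0,"turn":0.45,"grip":1},
  {"tx":-0.062,"ty":0.006,"tz":0,"turn":0.48,"grip":1},
  {"tx":-0.062,"ty":0.006,"tz":0,"turn":0.48,"grip":1},
  {"tx":-0.062,"ty":0.006,"tz":0,"turn":0.48,"grip":1},
  {"tx":-0.062,"ty":0.006,"tz":0,"turn":0.48,"grip":1},
  {"tx":-0.062,"ty":0.006,"tz":0,"turn":0.48,"grip":1},
  {"tx":-0.062,"ty":0.006,"tz":0,"turn":0.48,"grip":1},
  {"tx":-0.062,"ty":0.006,"tz":0,"turn":0.48,"grip":1},
  {"tx":-0.062,"ty":0.006,"tz":0,"turn":0.48,"grip":1},
], newtons=20)

```text
clock: 13.55
position: [0.5062, 0.0642, 0.0733]
ee_rot: [-2.072, -2.341, 0.023]
force: [-0.8, 5.9, 0.3]
width: 0.131
```

```bash
python3 f.py 97.4; python3 arc.py 97.4 127.4 10
```

```text
13.55 [0.50616797 0.06415018 0.07326929] r 50.05232367456934 ang 97.26786696311083 F [-0.8170383   5.89991636  0.25684364] tool pushes cw 0.050350071057201885 radial out -5.956007851810884 Mz -0.0577533829166725
13.55 [0.50616797 0.06415018 0.07326929] 0.1306966488208603 [-0.8170383   5.89991636  0.25684364]
peg now r 50.05232367456934 ang 97.26786696311083
100.4 [-0.007 -0.001] 0.05
103.4 [-0.013 -0.003] 0.1
106.4 [-0.019 -0.004] 0.15
109.4 [-0.026 -0.006] 0.2
112.4 [-0.032 -0.009] 0.25
115.4 [-0.038 -0.011] 0.3
118.4 [-0.044 -0.014] 0.35
121.4 [-0.049 -0.017] 0.4
124.4 [-0.055 -0.021] 0.45
127.4 [-0.06  -0.025] 0.5
```

drive_tool([
  {"tx":-0.007,"ty":0.0,"tz":0,"turn":0.05,"grip":1},
  {"tx":-0.013,"ty":-0.002,"tz":0,"turn":0.1,"grip":1},
  {"tx":-0.019,"ty":-0.003,"tz":0,"turn":0.15,"grip":1},
  {"tx":-0.026,"ty":-0.005,"tz":0,"turn":0.2,"grip":1},
  {"tx":-0.032,"ty":-0.008,"tz":0,"turn":0.25,"grip":1},
  {"tx":-0.038,"ty":-0.01,"tz":0,"turn":0.3,"grip":1},
  {"tx":-0.044,"ty":-0.013,"tz":0,"turn":0.35,"grip":1},
  {"tx":-0.049,"ty":-0.016,"tz":0,"turn":0.4,"grip":1},
  {"tx":-0.055,"ty":-0.02,"tz":0,"turn":0.45,"grip":1},
  {"tx":-0.06,"ty":-0.024,"tz":0,"turn":0.5,"grip":1},
  {"tx":-0.06,"ty":-0.024,"tz":0,"turn":0.5,"grip":1},
  {"tx":-0.06,"ty":-0.024,"tz":0,"turn":0.5,"grip":1},
  {"tx":-0.06,"ty":-0.024,"tz":0,"turn":0.5,"grip":1},
  {"tx":-0.06,"ty":-0.024,"tz":0,"turn":0.5,"grip":1},
  {"tx":-0.06,"ty":-0.024,"tz":0,"turn":0.5,"grip":1},
  {"tx":-0.06,"ty":-0.024,"tz":0,"turn":0.5,"grip":1},
  {"tx":-0.06,"ty":-0.024,"tz":0,"turn":0.5,"grip":1},
], newtons=20)

```text
clock: 15.25
position: [0.4821, 0.0542, 0.0732]
ee_rot: [-1.398, -2.801, 0.029]
force: [-0.4, -0.8, 0.6]
width: 0.128
```

```bash
python3 f.py 127.4; python3 arc.py 127.4 157.4 10
```

```text
15.25 [0.48213148 0.05417111 0.07324093] r 49.96042508102299 ang 127.43432168252701 F [-0.41897817 -0.78183213  0.58709621] tool pushes cw 0.8077083349203621 radial out 0.3666216590615508 Mz -0.031640044629824914
15.25 [0.48213148 0.05417111 0.07324093] 0.12807185572900076 [-0.41897817 -0.78183213  0.58709621]
peg now r 49.96042508102299 ang 127.43432168252701
130.4 [-0.005 -0.004] 0.05
133.4 [-0.01  -0.008] 0.1
136.4 [-0.015 -0.013] 0.15
139.4 [-0.019 -0.018] 0.2
142.4 [-0.023 -0.023] 0.25
145.4 [-0.027 -0.028] 0.3
148.4 [-0.031 -0.034] 0.35
151.4 [-0.034 -0.039] 0.4
154.4 [-0.037 -0.045] 0.45
157.4 [-0.039 -0.051] 0.5
```

drive_tool([
  {"tx":-0.005,"ty":-0.004,"tz":0,"turn":0.05,"grip":1},
  {"tx":-0.01,"ty":-0.008,"tz":0,"turn":0.1,"grip":1},
  {"tx":-0.015,"ty":-0.013,"tz":0,"turn":0.15,"grip":1},
  {"tx":-0.019,"ty":-0.018,"tz":0,"turn":0.2,"grip":1},
  {"tx":-0.023,"ty":-0.023,"tz":0,"turn":0.25,"grip":1},
  {"tx":-0.027,"ty":-0.028,"tz":0,"turn":0.3,"grip":1},
  {"tx":-0.031,"ty":-0.034,"tz":0,"turn":0.35,"grip":1},
  {"tx":-0.034,"ty":-0.039,"tz":0,"turn":0.4,"grip":1},
  {"tx":-0.037,"ty":-0.045,"tz":0,"turn":0.45,"grip":1},
  {"tx":-0.039,"ty":-0.051,"tz":0,"turn":0.5,"grip":1},
  {"tx":-0.039,"ty":-0.051,"tz":0,"turn":0.5,"grip":1},
  {"tx":-0.039,"ty":-0.051,"tz":0,"turn":0.5,"grip":1},
  {"tx":-0.039,"ty":-0.051,"tz":0,"turn":0.5,"grip":1},
  {"tx":-0.039,"ty":-0.051,"tz":0,"turn":0.5,"grip":1},
  {"tx":-0.039,"ty":-0.051,"tz":0,"turn":0.5,"grip":1},
  {"tx":-0.039,"ty":-0.051,"tz":0,"turn":0.5,"grip":1},
], newtons=20)

```text
clock: 16.85
position: [0.4664, 0.0336, 0.0732]
ee_rot: [-0.627, -3.072, 0.033]
force: [-2.8, -4.2, 2.3]
width: 0.129
```

```bash
python3 f.py 157.4
```

```text
16.85 [0.46635264 0.0335508  0.07319564] r 49.925060505333924 ang 157.5679225128452 F [-2.76703849 -4.19180944  2.32555557] tool pushes cw 4.933281255132138 radial out -0.9436654479273301 Mz -0.001911382096009974
```

Third click reached, at the same peg spot as the original third click. Now letting go and rising.

drive_tool([
  {"tx":0,"ty":0,"tz":0,"turn":0,"grip":-0.3},
  {"tx":0,"ty":0,"tz":0,"turn":0,"grip":-0.3},
  {"tx":0,"ty":0,"tz":0,"turn":0,"grip":-0.3},
  {"tx":0,"ty":0,"tz":0,"turn":0,"grip":-0.3},
  {"tx":0,"ty":0,"tz":0,"turn":0,"grip":-0.3},
  {"tx":0,"ty":0,"tz":0,"turn":0,"grip":-0.3},
  {"tx":0,"ty":0,"tz":0.1,"turn":0,"grip":-0.3},
  {"tx":0,"ty":0,"tz":0.2,"turn":0,"grip":-0.3},
  {"tx":0,"ty":0,"tz":0.3,"turn":0,"grip":-0.3},
  {"tx":0,"ty":0,"tz":0.3,"turn":0,"grip":-0.3},
  {"tx":0,"ty":0,"tz":0.3,"turn":0,"grip":-0.3},
])

```text
clock: 17.95
position: [0.4669, 0.0338, 0.194]
ee_rot: [-0.627, -3.074, 0.031]
force: [0.4, -0.0, -0.3]
width: 0.652
```

```bash
python3 - <<'E'
from h import *
s=observe();print(s['position'],s['ee_rot'],R.from_rotvec(s['ee_rot']).as_matrix().round(3),s['joints'],s['width'],s['force'])
im=get_image('top')[:,:,::-1].copy()
cv2.imwrite('pics/t2.png',cv2.resize(im[185:300,280:440],None,fx=5,fy=5,interpolation=cv2.INTER_CUBIC))
a_=t
for n,p in dict(tabout0=W(0,-129,92)).items():print(n,p,proj(cam('top'),p))
E
```

```text
[0.46685095 0.03381301 0.19396713] [-0.62673257 -3.07380592  0.03121472] [[-0.92   0.391 -0.008]
 [ 0.392  0.92  -0.019]
 [ 0.    -0.02  -1.   ]] [-0.5608663   0.22285571  0.43558838  2.00484013 -0.09374211  0.94693504
  1.08951724] 0.6524583098681903 [ 0.40119609 -0.03153203 -0.26753655]
tabout0 [ 0.52917164 -0.11341816  0.092     ] [[380.74107898 235.81798983]]
```

View pics/t2.png

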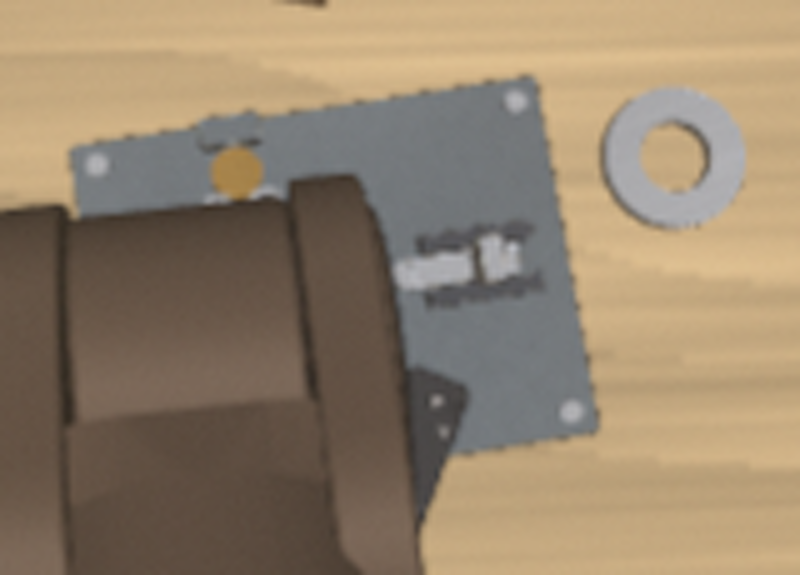

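The crank is hidden under the arm. The bolt tab sits at about (485–522, 235–275), unchanged, and the bearing hasn't moved. I'm going outside the tab with the fingers shut and the jaw axis along the gauge's y, staying high for a near look.

drive_tool([
  {"tx":0.04,"ty":-0.1,"tz":0,"turn":0.14,"grip":1},
  {"tx":0.08,"ty":-0.2,"tz":0,"turn":0.28,"grip":1},
  {"tx":0.11,"ty":-0.3,"tz":0,"turn":0.42,"grip":1},
  {"tx":0.14,"ty":-0.4,"tz":0,"turn":0.507,"grip":1},
  {"tx":0.17,"ty":-0.475,"tz":-0.05,"turn":0.507,"grip":1},
  {"tx":0.17,"ty":-0.475,"tz":-0.11,"turn":0.507,"grip":1},
  {"tx":0.17,"ty":-0.475,"tz":-0.11,"turn":0.507,"grip":1},
  {"tx":0.17,"ty":-0.475,"tz":-0.11,"turn":0.507,"grip":1},
  {"tx":0.17,"ty":-0.475,"tz":-0.11,"turn":0.507,"grip":1},
  {"tx":0.17,"ty":-0.475,"tz":-0.11,"turn":0.507,"grip":1},
  {"tx":0.17,"ty":-0.475,"tz":-0.11,"turn":0.507,"grip":1},
  {"tx":0.17,"ty":-0.475,"tz":-0.11,"turn":0.507,"grip":1},
], newtons=20)

```text
clock: 19.2
position: [0.5343, -0.156, 0.1495]
ee_rot: [-0.203, 3.134, -0.035]
force: [0.2, -0.2, -0.1]
width: 0.003
```

```bash
python3 - <<'E'
from h import *
s=observe();print(s['position'],R.from_rotvec(s['ee_rot']).as_matrix().round(3),s['width'],s['force'])
im=get_image('wrist')[:,:,::-1].copy();C=cam('wrist',s)
for p in [W(-43.3,25,112),W(-100,-175,26),W(100,-175,26),W(0,-60.8,42),W(-12,-129,92),W(12,-129,92),W(-12,-117,92),s['position']]:
    q=proj(C,p)[0];print(q.round(1))
    if np.all(abs(q)<2000): cv2.circle(im,tuple(int(v) for v in q),3,(0,0,255),1)
cv2.imwrite('pics/w3.png',im)
E
```

```text
[ 0.53433735 -0.15599403  0.14954455] [[-0.992 -0.129  0.002]
 [-0.129  0.991 -0.022]
 [ 0.001 -0.022 -1.   ]] 0.0031014006471534127 [ 0.20167279 -0.19722381 -0.05378754]
[628.2 164.8]
[318.5  80.6]
[318.9 289.8]
[448.3 200. ]
[380.7 202.1]
[379.  233.5]
[397.6 202.2]
[318.7 250.9]
```

View pics/w3.png

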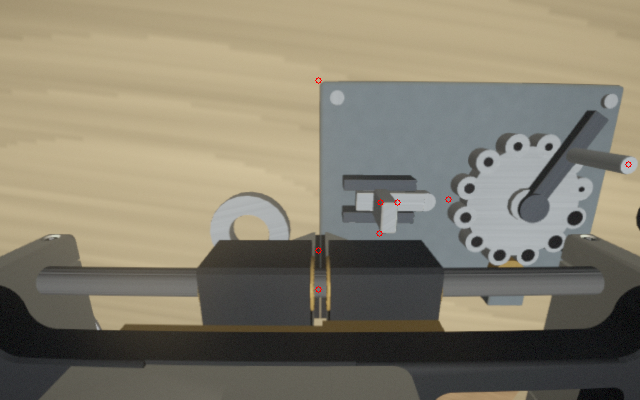

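Predicted marks land on the peg top (628,165) and on the tab's outer top edge (380, 202–233). So the tab's outer face is at gauge y ≈ −129 mm, and the crank is at the 3rd click. I'm descending outside the tab and coming near.

drive_tool([
  {"tx":0,"ty":0,"tz":-0.1,"turn":0,"grip":1},
  {"tx":0,"ty":0,"tz":-0.199,"turn":0,"grip":1},
  {"tx":0,"ty":0,"tz":-0.199,"turn":0,"grip":1},
  {"tx":-0.001,"ty":0.01,"tz":-0.199,"turn":0,"grip":1},
  {"tx":-0.002,"ty":0.02,"tz":-0.199,"turn":0,"grip":1},
  {"tx":-0.004,"ty":0.03,"tz":-0.199,"turn":0,"grip":1},
  {"tx":-0.005,"ty":0.04,"tz":-0.199,"turn":0,"grip":1},
  {"tx":-0.006,"ty":0.045,"tz":-0.199,"turn":0,"grip":1},
  {"tx":-0.006,"ty":0.045,"tz":-0.199,"turn":0,"grip":1},
])

```text
clock: 20.15
position: [0.5321, -0.1375, 0.0703]
ee_rot: [-0.204, 3.134, -0.034]
force: [-1.0, -0.2, 0.1]
width: 0.008
```

```bash
cat > b.py <<'E'
from h import *
s=observe();u=np.array([-np.sin(a),np.cos(a)]);v=np.array([np.cos(a),np.sin(a)]);d=s['position'][:2]-t
print(s['clock'],'gauge x,y',d@v*1e3,d@u*1e3,'z',s['position'][2],'push',-s['force'][:2]@u,'F',s['force'])
E
python3 b.py
```

```text
20.15 gauge x,y -0.21864480638913503 -153.28601239619806 z 0.07027223320461826 push 0.020843110848383167 F [-1.04716819 -0.15749734  0.12407159]
```

drive_tool([
  {"tx":-0.001,"ty":0.006,"tz":0,"turn":0,"grip":1},
  {"tx":-0.002,"ty":0.012,"tz":0,"turn":0,"grip":1},
  {"tx":-0.002,"ty":0.018,"tz":0,"turn":0,"grip":1},
  {"tx":-0.003,"ty":0.024,"tz":0,"turn":0,"grip":1},
  {"tx":-0.004,"ty":0.03,"tz":0,"turn":0,"grip":1},
  {"tx":-0.005,"ty":0.036,"tz":0,"turn":0,"grip":1},
  {"tx":-0.005,"ty":0.042,"tz":0,"turn":0,"grip":1},
  {"tx":-0.006,"ty":0.048,"tz":0,"turn":0,"grip":1},
  {"tx":-0.006,"ty":0.05,"tz":0,"turn":0,"grip":1},
])

```text
clock: 21.05
position: [0.5294, -0.1172, 0.0702]
ee_rot: [-0.204, 3.134, -0.034]
force: [-1.3, -1.2, 0.9]
width: 0.003
```

```bash
python3 b.py
```

```text
21.05 gauge x,y -0.2294751821092889 -132.75649164337662 z 0.07017846391646329 push 1.0567573647374982 F [-1.32679453 -1.23861643  0.91558189]
```

Bolt moving (about 1–2 N). I'm continuing in small steps.

drive_tool([
  {"tx":-0.001,"ty":0.004,"tz":0,"turn":0,"grip":1},
  {"tx":-0.001,"ty":0.008,"tz":0,"turn":0,"grip":1},
  {"tx":-0.002,"ty":0.012,"tz":0,"turn":0,"grip":1},
  {"tx":-0.002,"ty":0.015,"tz":0,"turn":0,"grip":1},
  {"tx":-0.002,"ty":0.015,"tz":0,"turn":0,"grip":1},
])

```text
clock: 21.55
position: [0.5286, -0.1108, 0.0702]
ee_rot: [-0.205, 3.134, -0.034]
force: [-0.2, -0.4, 0.1]
width: 0.006
```

```bash
python3 b.py
```

```text
21.55 gauge x,y -0.2352139133922176 -126.35728564403666 z 0.07015831148908824 push 0.3572285436863082 F [-0.20668309 -0.38718683  0.13422951]
```

drive_tool([
  {"tx":0,"ty":0.003,"tz":0,"turn":0,"grip":1},
  {"tx":-0.001,"ty":0.006,"tz":0,"turn":0,"grip":1},
  {"tx":-0.001,"ty":0.008,"tz":0,"turn":0,"grip":1},
  {"tx":-0.001,"ty":0.01,"tz":0,"turn":0,"grip":1},
  {"tx":-0.001,"ty":0.01,"tz":0,"turn":0,"grip":1},
])

```text
clock: 22.05
position: [0.5283, -0.1088, 0.0703]
ee_rot: [-0.202, 3.134, -0.037]
force: [-0.8, -8.4, -1.1]
width: 0.006
```

```bash
python3 - <<'E'
exec(open('b.py').read())
im=get_image('wrist')[:,:,::-1].copy();cv2.imwrite('pics/w4.png',im)
E
```

```text
22.05 gauge x,y -0.2374854992492689 -124.26466421909461 z 0.0702940700787648 push 8.226103231056301 F [-0.84605255 -8.40593996 -1.14584622]
```

View pics/w4.png

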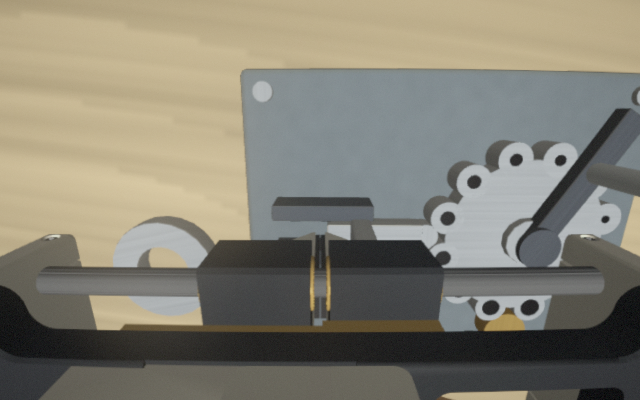

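The bolt is at the star, at TCP y −124 mm (home expected near −123), with 8 N. In the picture the bar reaches the lobe gap at about (430,230). Now a steady press of about 10 N.

drive_tool([
  {"tx":-0.001,"ty":0.005,"tz":0,"turn":0,"grip":1},
  {"tx":-0.001,"ty":0.006,"tz":0,"turn":0,"grip":1},
  {"tx":-0.001,"ty":0.006,"tz":0,"turn":0,"grip":1},
  {"tx":-0.001,"ty":0.006,"tz":0,"turn":0,"grip":1},
  {"tx":-0.001,"ty":0.006,"tz":0,"turn":0,"grip":1},
  {"tx":-0.001,"ty":0.006,"tz":0,"turn":0,"grip":1},
  {"tx":-0.001,"ty":0.006,"tz":0,"turn":0,"grip":1},
  {"tx":-0.001,"ty":0.006,"tz":0,"turn":0,"grip":1},
])

```text
clock: 22.9
position: [0.5283, -0.1087, 0.0704]
ee_rot: [-0.199, 3.133, -0.041]
force: [0.9, -9.1, -2.3]
width: 0.006
```

```bash
python3 b.py
```

```text
22.9 gauge x,y -0.27205534583604174 -124.19667649160235 z 0.07040695972066739 push 9.150910828716892 F [ 0.88487345 -9.11297643 -2.31833275]
```

drive_tool([
  {"tx":-0.001,"ty":0.0065,"tz":0,"turn":0,"grip":1},
  {"tx":-0.001,"ty":0.0067,"tz":0,"turn":0,"grip":1},
  {"tx":-0.001,"ty":0.0067,"tz":0,"turn":0,"grip":1},
  {"tx":-0.001,"ty":0.0067,"tz":0,"turn":0,"grip":1},
  {"tx":-0.001,"ty":0.0067,"tz":0,"turn":0,"grip":1},
  {"tx":-0.001,"ty":0.0067,"tz":0,"turn":0,"grip":1},
  {"tx":-0.001,"ty":0.0067,"tz":0,"turn":0,"grip":1},
  {"tx":-0.001,"ty":0.0067,"tz":0,"turn":0,"grip":1},
  {"tx":-0.001,"ty":0.0067,"tz":0,"turn":0,"grip":1},
  {"tx":-0.001,"ty":0.0067,"tz":0,"turn":0,"grip":1},
  {"tx":-0.001,"ty":0.0067,"tz":0,"turn":0,"grip":1},
])

```text
clock: 24.0
position: [0.5282, -0.1087, 0.0705]
ee_rot: [-0.196, 3.132, -0.046]
force: [2.2, -9.9, -3.7]
width: 0.004
```

```bash
python3 b.py
```

```text
24.0 gauge x,y -0.31137718655716984 -124.16428073407319 z 0.07050245086052344 push 10.107164197921541 F [ 2.22427726 -9.90275191 -3.71569534]
```

10.1 N held for a second. Backing off along −y, rising, and moving well clear for a last look.

drive_tool([
  {"tx":0.002,"ty":-0.02,"tz":0,"turn":0,"grip":1},
  {"tx":0.006,"ty":-0.05,"tz":0,"turn":0,"grip":1},
  {"tx":0.01,"ty":-0.08,"tz":0,"turn":0,"grip":1},
  {"tx":0.01,"ty":-0.08,"tz":0.1,"turn":0,"grip":1},
  {"tx":0.01,"ty":-0.08,"tz":0.2,"turn":0,"grip":1},
  {"tx":0.01,"ty":-0.08,"tz":0.3,"turn":0,"grip":1},
  {"tx":0,"ty":-0.2,"tz":0.4,"turn":0,"grip":1},
  {"tx":-0.1,"ty":-0.3,"tz":0.4,"turn":0,"grip":1},
  {"tx":-0.1,"ty":-0.45,"tz":0.4,"turn":0,"grip":1},
  {"tx":-0.1,"ty":-0.6,"tz":0.4,"turn":0,"grip":1},
  {"tx":-0.1,"ty":-0.6,"tz":0.4,"turn":0,"grip":1},
  {"tx":-0.1,"ty":-0.6,"tz":0.4,"turn":0,"grip":1},
  {"tx":-0.1,"ty":-0.6,"tz":0.4,"turn":0,"grip":1},
])

```text
clock: 25.3
position: [0.4876, -0.3496, 0.2302]
ee_rot: [-0.192, 3.133, -0.045]
force: [0.3, -0.6, -0.7]
width: 0.007
```

```bash
python3 - <<'E'
exec(open('b.py').read())
im=get_image('top')[:,:,::-1].copy();C=cam('top')
big=cv2.resize(im[145:300,240:440],None,fx=4,fy=4,interpolation=cv2.INTER_CUBIC)
for p in [W(-43.3,25,112),W(0,-52.8,50),W(0,-104,92),W(0,-92,92),W(-74.5,43,62)]:
    q=(proj(C,p)[0]+.5-[240,145])*4-.5;cv2.circle(big,tuple(int(round(v)) for v in q),4,(0,0,255),1);print(q.round())
cv2.imwrite('pics/t3.png',big)
E
```

```text
25.3 gauge x,y -71.74918000453209 -357.8602960301681 z 0.2302407888118801 push 0.5984833877924146 F [ 0.27768521 -0.56735406 -0.69019023]
[338. 470.]
[443. 386.]
[526. 371.]
[508. 374.]
[318. 521.]
```

View pics/t3.png

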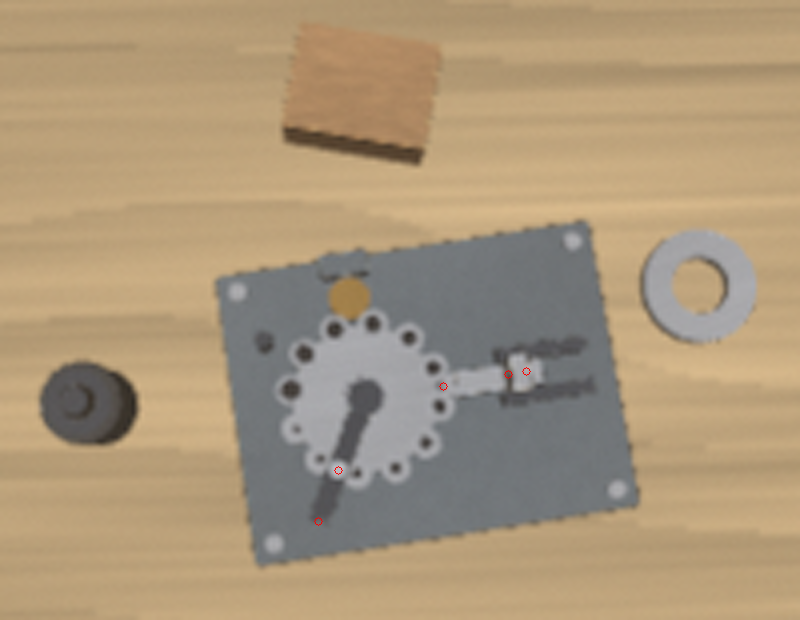

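The bolt nose is wedged between two lobes at about (443,386), on the home mark. The crank and peg are on the 3rd-click marks at (318,521) and (338,470), and the coil, carton and bearing are in place. Handing in.

```bash
python3 -c "
from cell import *
print(sign_off())"
```

```text
the job is handed in; nothing more can be done
None
```

The gauge is set and the job is handed in at about 25 s on the robot's clock, with the arm clear of everything.

- **Stop:** I gripped the peg and swung the crank clockwise from the third click to the stop post. I leaned it there for about 3 s; the readings at the end of each hold were 9.2, 9.0 and 11.0 N at the peg.
- **Clicks:** I turned it back three clicks, one at a time, with a pause of about 0.7 s in each, and let go.
- **Bolt:** I slid the lock bolt in and pressed it home for about 2 s, with readings of 9.2 and then 10.1 N.

**Last checks:** the final top picture shows the crank and peg on the third-click marks and the bolt nose between two lobes at the expected home position. The coil, carton and bearing had not moved.

**What differed or went wrong:**
- One early move was refused because its rows lacked fields. I sent it again and nothing was disturbed.
- While I leaned on the post, the tool also pressed down on the peg with roughly 5–11 N, from the arm's give.
- There was a sideways reading of about 5 N on the peg in the third click just before I let go. The crank was still in its click afterwards.

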